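Warm the milk: switch on the plate under the jug

ROBOT

A 6-joint arm with a two-finger parallel gripper is mounted at the origin on a cart in front of the work surface, level with it; the furniture and walls round the work are solid. World frame = base frame: x ahead of the robot, y to its left, z up, the work surface at z = 0. Lengths are in m, angles in rad, forces in N, time in s.
With the tool pointing down it reaches from about 0.35 to 0.975 m from the base axis. Payload 4.9 kg.
Tool frame: the origin (TCP) lies midway between the tips of the shut fingers; the grasp point (between the pads) lies 19 mm behind it; z points along the fingers, y is the direction in which the jaws open and shut (so a half turn about z gives the same grasp; the last joint's range is limited). The gripper opens to 85 mm and grips with 20 to 120 N. Pads are 22 mm wide; open, the fingers measure 114 mm over their backs; the gripper's body (76 mm by 85 mm) begins 54 mm behind the grasp point. The pads swing forward as they close: fully open they stand 13 mm farther back than shut.
Start: joints at [-1.303, 0.053, 1.613, -0, 1.476, -0.119], TCP at [0.236, -0.579, 0.231] pointing down, gripper open.
Joint ranges: [-3.01, 3.01], [-1.01, 2.22], [0.06, 2.58], [-1.02, 4.17], [0.09, 2.62], [-3.14, 3.14]. Speed limits (rad/s): [2.57, 2.57, 3.14, 3.14, 3.14, 3.14].

INTERFACE

Orientations are given as a unit quaternion [w, x, y, z].
In Python, from plant import state, grab_frame, camera_params, job_done, boxes_of gives the robot as it stands.
- The arm moves only by the tool step_arm, never from a script. Its argument "steps" is a list of rows, each a list of 4 numbers: the shift along the tool's x, y, z in mm, then the turn about the tool's z in degrees. A call has 1 to 8 rows; each row shifts and turns the pose as measured when the row begins, along the tool's axes as they then stand; what a row does not reach is not made up. A row lasts 1/10 s, in which the tool goes at most 50 mm and 8.59 degrees, less where a joint would pass 70% of its speed; a pose out of reach is approached as far as the arm can. A call is refused whole if a number of a shift passes 50 or a number of a turn 8.59, either way. A call with a gripper value outside its range is refused whole. "claw" is the opening in per cent of the stroke, from 0 (shut) to 100 (fully open), set as the call begins (left out, the last holds). The fingers move at their own pace and stop on an object; the grip force is fixed at half the most. Time passes only in rows, so rows that do not move let the fingers close. It gives the time, the measured TCP pose, the force and the opening at its end, in the units of the state.
- state(): the state, without advancing time (a new reading comes with each control period).
- grab_frame(name): name is "side" or "top"; returns (picture, depth): 384x512x3 uint8, red, green, blue; 384x512 float32, m along the optical axis (not along the pixel's ray), 0 where there is no reading.
- camera_params(name): a dict with "mtx" (3x3 intrinsics, pixels), "extrinsics" (4x4, takes a point from camera to world coordinates). Camera axes: x right, y down, z forward; pixel columns grow to the right and rows downward; lengths in m; the calibration is good to about 2 mm. A picture is of the moment at which its call begins. camera_params takes no time and is no camera call.
- job_done(): hands the job in, once; it reports no verdict.
Trained networks look in the newest picture that a camera, given by its name, has taken for a name from the list of things; names that differ only in an ending like _2 or _b are one class to them, and where a whole thing is asked for, a point or a joint stands for the part that bears it (a point fixed in the world has none). Each returns a list of dicts, best first, with "p" (0 to 1); they miss things now and then, are a little off and sometimes report something else, mostly with a low value. They report only what shows in the picture. A call takes as long as a camera call.
- boxes_of(camera, label): "box" ([left, top, width, height] in pixels, round what is visible of it).
The state is a dict: "time": time; "joint_pos": joint angles; "joint_vel": joint speeds; "joint_efforts": joint torques, N m; "tool_pos": TCP position; "tool_rot": TCP orientation; "contact_force": force on the tool from outside, world axes, zero at the start; "ft_torque": the same for the moment, N m; "gripper_width": opening from 0.0 (shut) to 1.0 (fully open).
Only numpy, scipy, OpenCV 4.12 (cv2) and the standard library are available. Lean on these libraries where they do the work, as an engineer would, in place of code of your own. Each camera call takes 0.05 s, during which the arm holds its last target. There are 200 camera calls.

TASK

The small milk jug stands on one of the warmer's three plates. Slide the metal cover on the warmer's front ledge aside, press the button of the jug's plate fully down (left, middle and right button belong to the left, middle and right plate; press no other), let it come up and slide the cover back so that it is centred and hides all three buttons again. Everything standing on and beside the warmer must stay where it is: the cover runs over the flat tea light but not past the kitchen timer, so choose the free side.

Things in the scene. Friction and masses are not known exactly. Their poses are not given: they have to be found in the camera images.
- cover (a joint): position of the sliding cover along the ledge, m: 0 centred over the buttons, positive towards the warmer's left (its +y, the robot's left), negative to its right; stops at +0.13 and -0.13, where all three buttons are free (cover's end 30 mm from the nearest button's centre). Starts within 0.006 of 0, moves at 2 to 3 N, stays where it is left.
- cover_fin (a point): centre of the upright fin by which the cover is pushed; it moves with the cover. The cover is a steel bridge 120 mm long (along the ledge), 72 mm deep, open at both ends, roof 20 to 24 mm above the ledge. The fin stands on the middle of the roof: 10 mm thick along the sliding direction, 50 mm across it, 22 mm high, its centre 11 mm above the roof, its top 72 mm above the worktop.
- warmer: fixed white food warmer, 220 mm deep (its x) by 380 mm wide (its y) by 26 mm high; origin at the centre of its underside, x to its back, y to its left as the robot sees it. A ledge along its front, middle line at x = -0.072 m, carries cover and buttons; behind it lie three round plates. All its top faces are 26 mm above the worktop. Other kitchen things stand behind it.
- plate_left (a point): centre of the left round plate (104 mm across, flush in the warmer's top); plates are 126 mm apart at x = 0.042 m of the warmer
- button_left_top (a point): centre of the top of the left push button, which works the left plate: 24 mm across, top 12 mm above the ledge, spring-loaded, goes straight down 6 mm, about 5 N when fully down, springs back up; buttons are 40 mm apart
- button_left (a joint): how far the left button is pressed, m: 0 up, 0.006 fully down
- plate_middle (a point): centre of the middle round plate (104 mm across, flush in the warmer's top); plates are 126 mm apart at x = 0.042 m of the warmer
- button_middle_top (a point): centre of the top of the middle push button, which works the middle plate: 24 mm across, top 12 mm above the ledge, spring-loaded, goes straight down 6 mm, about 5 N when fully down, springs back up; buttons are 40 mm apart
- button_middle (a joint): how far the middle button is pressed, m: 0 up, 0.006 fully down
- plate_right (a point): centre of the right round plate (104 mm across, flush in the warmer's top); plates are 126 mm apart at x = 0.042 m of the warmer
- button_right_top (a point): centre of the top of the right push button, which works the right plate: 24 mm across, top 12 mm above the ledge, spring-loaded, goes straight down 6 mm, about 5 N when fully down, springs back up; buttons are 40 mm apart
- button_right (a joint): how far the right button is pressed, m: 0 up, 0.006 fully down
- milk_jug_center (a point): the small stoneware milk jug with a spout and a handle, 65 x 92 x 78 mm high; stands on one of the three plates. The point is its centre, half-way up.
- mug_one_center (a point): a stoneware mug with a handle, 86 x 118 x 84 mm high, on another plate. The point is its centre, half-way up.
- mug_two_center (a point): a second such mug, 90 x 119 x 84 mm high, on the remaining plate. The point is its centre, half-way up.
- timer_center (a point): round kitchen timer, 61 mm across, 60 mm high, standing loose on the ledge to one side of the cover, 10 to 23 mm from the cover's end: the cover cannot pass it. The point is its centre, half-way up.
- tea_light_center (a point): flat tea light, 38 mm across, 15 mm high, loose on the ledge on the other side of the cover: the cover passes over it without touching. The point is its centre, half-way up.
- pepper_mill_center (a point): wooden pepper mill, 58 mm across, 165 mm high, loose on the worktop close beside one end of the warmer. The point is its centre, half-way up.
- salt_cellar_center (a point): round wooden salt box, 84 mm across, 62 mm high, loose on the worktop close beside the other end of the warmer. The point is its centre, half-way up.

How it is judged:
By the outcome, as a careful person would: the job done as asked, in the order asked, and still so for the second after the job is handed in, with the robot touching nothing.
It also fails if it takes over 53 s, if anything falls off the work surface, if the arm or the gripper's body presses on something with over 40 N, if the wrist force passes 120 N, or if a joint passes its speed limit or range.

## Working session

There is one attempt and no reset: what is moved stays moved. The work goes in short steps, Python scripts to look and compute and a tool call to move; the robot and the scene stay as the last step left them, time stands still between calls to the robot, and variables do not carry over. Pictures are saved under pics/ and viewed, about 8 in all and at most 12, crops included, and the job is handed in when it is done.

Besides the shell and the picture viewer there is one more tool, called by a JSON object that holds its "name" and its "arguments". step_arm: Moves the arm, as the interface text tells. Its arguments: {"type":"object","properties":{"steps":{"type":"array"},"claw":{"type":"number"}},"required":["steps"]}

```bash
mkdir -p pics
cat > h.py <<'E'
import numpy as np, cv2
from plant import state, grab_frame, camera_params, job_done, boxes_of
def world(cam,u,v,d):
    c=camera_params(cam);K=np.array(c["mtx"]);T=np.array(c["extrinsics"])
    u,v,d=map(np.asarray,(u,v,d))
    p=np.stack([(u-K[0,2])/K[0,0]*d,(v-K[1,2])/K[1,1]*d,d],-1)
    return p@T[:3,:3].T+T[:3,3]
def cloud(cam,d):
    v,u=np.mgrid[:d.shape[0],:d.shape[1]];return world(cam,u,v,d)
E
python3 - <<'E'
from h import *
s=state();print(s)
ims=[]
for c in("side","top"):
    im,d=grab_frame(c);ims.append(im);np.save(c+".npy",d);cv2.imwrite(f"pics/{c}0.png",im[:,:,::-1]);P=cloud(c,d)
    print(c,np.round(np.array(camera_params(c)["extrinsics"]),3).tolist())
    for n in "cover_fin warmer milk_jug_center mug_one_center timer_center tea_light_center pepper_mill_center salt_cellar_center".split():
        for b in boxes_of(c,n)[:3]:
            x,y,w,h=b["box"];u,v=int(x+w/2),int(y+h/2)
            print(n,round(b["p"],2),np.round(b["box"]).tolist(),np.round(P[min(v,383),min(u,511)],3) )
cv2.imwrite("pics/both0.png",cv2.resize(np.vstack(ims),None,fx=.78,fy=.78)[:,:,::-1])
E
```

```text
{'time': 0.0, 'joint_pos': array([-1.30301382e+00,  5.33284964e-02,  1.61431677e+00,  9.18435278e-06,
        1.47603117e+00, -1.18998552e-01]), 'joint_vel': array([ 5.32331749e-04,  3.39551566e-05, -2.26272658e-04, -1.18499898e-03,
        5.59987853e-04, -2.01140400e-04]), 'joint_efforts': array([-1.41855417e-04, -3.93679225e+01, -3.70176709e+01, -2.23039278e-04,
        6.91436377e-03,  4.92748967e-06]), 'tool_pos': array([ 0.23558857, -0.57820603,  0.23006702]), 'tool_rot': array([-1.03935046e-03,  9.81357812e-01,  1.92186783e-01, -7.28784919e-05]), 'contact_force': array([ 0.52034692, -0.67795102,  0.05062165]), 'ft_torque': array([-0.0361492 ,  0.00369799, -0.0175937 ]), 'gripper_width': 1.0014144120748427}
side [[-0.839, -0.17, 0.517, 0.116], [-0.544, 0.306, -0.781, 0.694], [-0.025, -0.937, -0.35, 0.394], [0.0, 0.0, 0.0, 1.0]]
cover_fin 0.67 [261.0, 215.0, 47.0, 34.0] [0.453 0.102 0.05 ]
warmer 0.92 [187.0, 197.0, 149.0, 89.0] [0.459 0.18  0.063]
milk_jug_center 0.97 [259.0, 176.0, 27.0, 33.0] [ 0.564 -0.033  0.075]
mug_one_center 0.93 [220.0, 188.0, 41.0, 44.0] [0.556 0.115 0
[... 453 characters left out ...]
, [0.0, 0.0, 0.0, 1.0]]
cover_fin 0.81 [216.0, 220.0, 44.0, 26.0] [0.475 0.07  0.073]
cover_fin 0.42 [276.0, 179.0, 26.0, 28.0] [ 0.586 -0.063  0.035]
warmer 0.84 [166.0, 164.0, 144.0, 85.0] [0.541 0.072 0.093]
milk_jug_center 0.69 [275.0, 175.0, 26.0, 30.0] [ 0.592 -0.06   0.035]
mug_one_center 0.6 [218.0, 174.0, 40.0, 35.0] [0.591 0.071 0.031]
timer_center 0.68 [183.0, 222.0, 24.0, 20.0] [0.479 0.179 0.088]
tea_light_center 0.5 [274.0, 226.0, 13.0, 16.0] [ 0.475 -0.039  0.035]
pepper_mill_center 0.59 [115.0, 195.0, 35.0, 30.0] [0.527 0.318 0.142]
salt_cellar_center 0.93 [326.0, 191.0, 32.0, 37.0] [ 0.536 -0.196  0.063]
salt_cellar_center 0.25 [165.0, 168.0, 148.0, 82.0] [0.546 0.069 0.025]
```

View pics/top0.png

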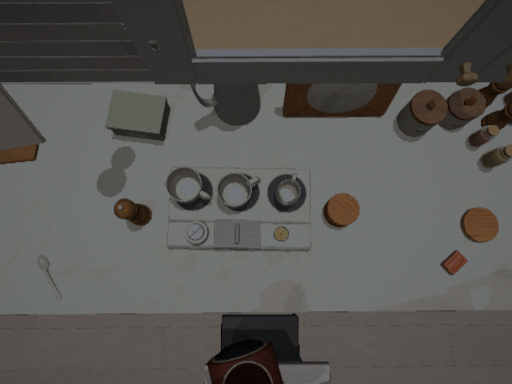

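View pics/side0.png

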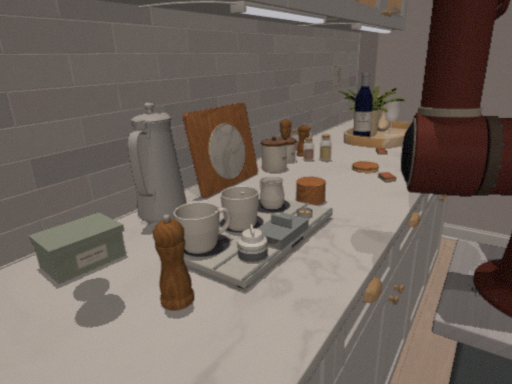

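The top view shows the jug on the right plate (288,192), with the mugs on the left and middle plates. The timer is left of the cover (196,232) and the tea light is right of it (281,234). So the cover goes right, and the button to press is the right one.

Run:
```python
from h import *
d=np.load("top.npy");P=cloud("top",d)
near=(abs(P[...,0]-.53)<.17)&(abs(P[...,1]-.07)<.24)
print("table z",np.median(P[near&(P[...,2]<.012)][:,2]))
def rect(m,n):
    q=P[m][:,:2];r=cv2.minAreaRect((q*1000).astype(np.float32));print(n,len(q),np.round(r[0],1),np.round(r[1],1),round(r[2],2),np.round(q.mean(0),4))
w=near&(P[...,2]>.018)&(P[...,2]<.034)
n,l,st,c=cv2.connectedComponentsWithStats(w.astype(np.uint8)); k=1+np.argmax(st[1:,4]); rect(l==k,"warmer")
x=P[...,0];y=P[...,1];z=P[...,2]
reg=(abs(x-.475)<.06)&(abs(y-.07)<.1)
rect(reg&(z>.042)&(z<.057)&(y<.14)&(y>0),"roof")
f=reg&(z>.064)&(z<.08)&(abs(y-.07)<.04);rect(f,"fin");print(P[f][:,2].mean())
for yy in(.02,-.08,-.1,.22):
    s=(abs(y-yy)<.004)&w;print(yy,x[s].min(),x[s].max())
# front edge line fit of warmer
for lo,hi in((-.11,-.06),(-.01,.0),(0.02,.12),(.14,.24)):
    s=w&(l==k)&(y>lo)&(y<hi);ys=np.unique(np.where(s)[1]);m=[(P[:,c][s[:,c]][:,0].min(),P[:,c][s[:,c]][:,1].mean()) for c in ys];print(lo,np.round(np.mean(m,0),4))
```

```text
table z 0.0008907040459282811
warmer 6861 [547.9  67.1] [380.9 222.2] 88.74 [0.5418 0.0474]
roof 1221 [477.   73.1] [119.1  72.3] 89.39 [0.4756 0.0725]
fin 78 [476.4  73. ] [ 9.7 47.9] 85.71 [0.4762 0.0727]
0.07211500448801966
0.02 0.4388098518503806 0.6569837416559283
-0.08 0.4358447325864081 0.652600985177813
-0.1 0.43563838483198863 0.6517038849694071
0.22 0.4428820721430008 0.6213773503330151
-0.11 [ 0.4544 -0.0849]
-0.01 [ 0.4452 -0.006 ]
0.02 [0.4385 0.0699]
0.14 [0.4435 0.191 ]
```

{"name": "step_arm", "arguments": {"steps": [[0,0,0,7.8],[0,0,0,7.8],[0,0,0,7.8],[16,-45,0,0],[16,-45,0,0],[16,-45,0,0],[16,-45,0,0],[16,-45,0,0]], "claw": 60}}

```text
time: 1.7
tool_pos: [0.3249, -0.355, 0.2301]
tool_rot: [0.0, 1.0, -0.024, 0.0]
contact_force: [0.8, -0.0, 1.3]
gripper_width: 0.596
```

{"name": "step_arm", "arguments": {"steps": [[16,-45,0,0],[16,-45,0,0],[16,-45,0,0],[16,-45,0,0],[16,-45,0,0],[16,-45,0,0],[0,0,0,0]]}}

```text
time: 2.4
tool_pos: [0.4377, -0.0744, 0.2321]
tool_rot: [0.001, 1.0, -0.022, 0.004]
contact_force: [0.1, -1.0, -0.2]
gripper_width: 0.599
```

{"name": "step_arm", "arguments": {"steps": [[9,-37,0,-1.2],[9,-37,0,0],[9,-37,0,0],[8,-36,0,0],[0,0,0,0],[0,0,0,0]]}}

```text
time: 3.0
tool_pos: [0.4784, 0.0757, 0.2331]
tool_rot: [0.002, 1.0, -0.011, 0.005]
contact_force: [-0.2, -0.5, 0.4]
gripper_width: 0.598
```

{"name": "step_arm", "arguments": {"steps": [[-1,3,40,0],[0,0,40,0],[0,0,40,0],[0,0,20,0],[0,0,0,0],[0,0,0,0]]}}

```text
time: 3.6
tool_pos: [0.4811, 0.0639, 0.0923]
tool_rot: [0.004, 1.0, -0.016, 0.009]
contact_force: [0.3, -0.7, 1.0]
gripper_width: 0.603
```

Run:
```python
from h import *
im,d=grab_frame("side");cv2.imwrite("pics/s1.png",cv2.resize(im[150:300,170:370],None,fx=4,fy=4,interpolation=2)[:,:,::-1]);s=state();print(s["tool_pos"],s["tool_rot"])
```

```text
[0.48116131 0.0639341  0.09254657] [ 0.00385696  0.99982099 -0.01608881  0.00917922]
```

View pics/s1.png

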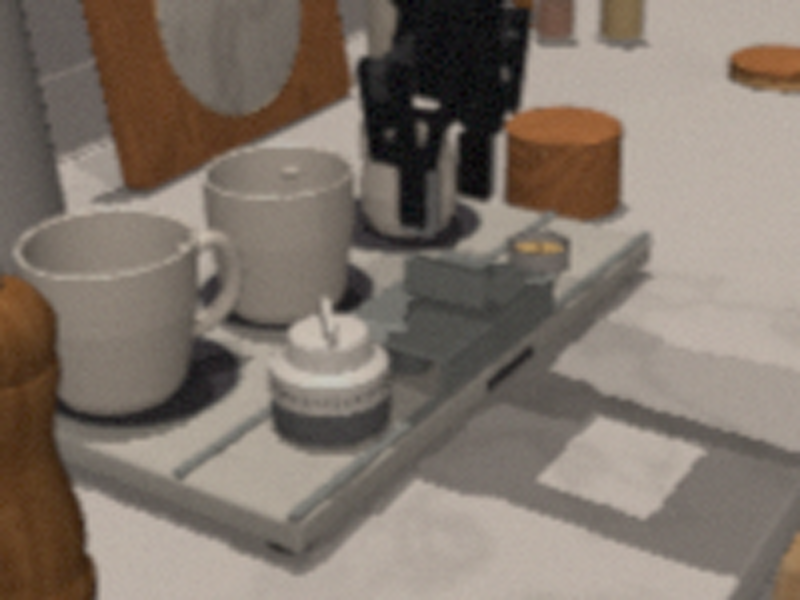

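The side view shows both fingers above and around the fin, clear of the timer. The drift correction is about 9 mm to the left and 5 mm back.

{"name": "step_arm", "arguments": {"steps": [[-5,-9,0,0],[0,0,0,0],[0,0,0,0]]}}

```text
time: 3.95
tool_pos: [0.479, 0.0732, 0.0971]
tool_rot: [0.004, 1.0, -0.017, 0.013]
contact_force: [-0.8, 0.4, -0.7]
gripper_width: 0.603
```

{"name": "step_arm", "arguments": {"steps": [[-3,0,20,-0.6],[-1,0,20,0]]}}

```text
time: 4.15
tool_pos: [0.4806, 0.0735, 0.0619]
tool_rot: [0.004, 1.0, -0.011, 0.019]
contact_force: [0.4, -0.2, 0.4]
gripper_width: 0.601
```

{"name": "step_arm", "arguments": {"steps": [[-2,0,5,0],[0,0,0,0],[0,0,0,0],[0,0,0,0],[0,0,0,0],[0,0,0,0]], "claw": 0}}

```text
time: 4.75
tool_pos: [0.4781, 0.0739, 0.0567]
tool_rot: [0.004, 1.0, -0.011, 0.019]
contact_force: [0.7, -0.4, -4.6]
gripper_width: 0.096
```

{"name": "step_arm", "arguments": {"steps": [[0,15,0,0],[0,20,0,0],[0,20,0,0],[0,20,0,0]]}}

```text
time: 5.15
tool_pos: [0.4763, 0.0014, 0.0567]
tool_rot: [-0.0, 1.0, -0.009, 0.019]
contact_force: [1.2, 2.3, -5.0]
gripper_width: 0.095
```

{"name": "step_arm", "arguments": {"steps": [[0,20,0,0],[0,20,0,0],[0,15,0,0],[0,5,0,0]]}}

```text
time: 5.55
tool_pos: [0.4747, -0.0598, 0.0567]
tool_rot: [-0.003, 1.0, -0.011, 0.019]
contact_force: [1.4, 2.4, -3.6]
gripper_width: 0.098
```

Run:
```python
from h import *
print(state()["tool_pos"])
im,d=grab_frame("side");np.save("s2.npy",d);cv2.imwrite("pics/s2.png",cv2.resize(im[160:300,180:370],None,fx=4,fy=4,interpolation=2)[:,:,::-1]);P=cloud("side",d)
for n in("button_left_top","button_middle_top","button_right_top","cover_fin","tea_light_center","timer_center"):
    for b in boxes_of("side",n)[:4]:
        x,y,w,h=b["box"];print(n,round(b["p"],2),np.round(b["box"],1).tolist(),np.round(P[int(y+h/2),int(x+w/2)],4))
```

```text
[ 0.47470152 -0.05981605  0.05666358]
button_left_top 0.52 [267.4, 233.4, 9.2, 11.7] [0.471  0.1208 0.0372]
button_middle_top 0.65 [278.4, 225.1, 11.7, 10.3] [0.4695 0.0725 0.0377]
button_right_top 0.74 [265.8, 233.2, 14.3, 11.4] [0.4726 0.1181 0.0379]
button_right_top 0.54 [285.9, 222.9, 10.5, 6.1] [0.4706 0.0384 0.0354]
cover_fin 0.57 [283.8, 195.6, 50.3, 33.2] [ 0.4553 -0.0171  0.0498]
tea_light_center 0.72 [284.6, 222.1, 9.2, 8.2] [0.474  0.0416 0.0334]
timer_center 0.94 [240.5, 224.6, 25.7, 39.1] [0.4656 0.1981 0.0634]
```

View pics/s2.png

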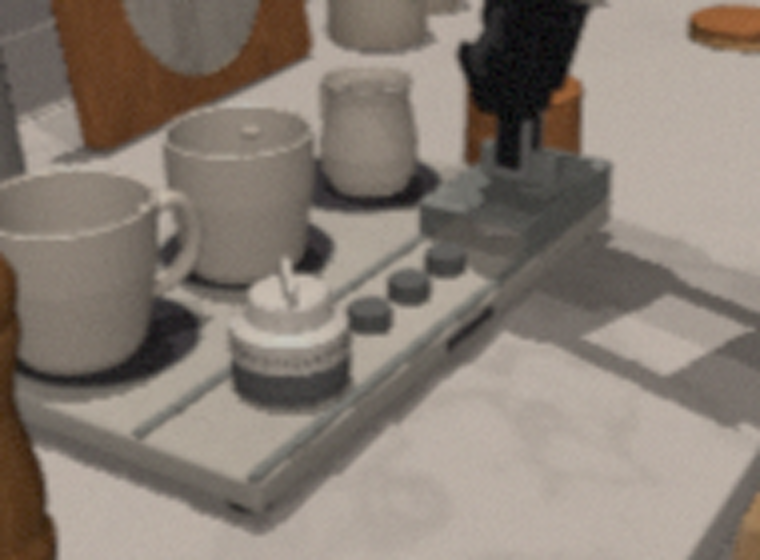

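All three buttons are bare, at crop pixels (370,314), (408,286) and (446,260). The cover is at its right stop. The tea light is under it, and the timer hasn't moved.

{"name": "step_arm", "arguments": {"steps": [[0,0,0,0],[0,0,0,0],[0,0,0,0],[0,0,-20,0],[0,0,-30,0]], "claw": 40}}

```text
time: 6.4
tool_pos: [0.4714, -0.0567, 0.1057]
tool_rot: [-0.004, 1.0, -0.008, 0.016]
contact_force: [0.8, 0.1, 0.1]
gripper_width: 0.402
```

```bash
cat > look.py <<'E'
from h import *
import sys
print(state()["tool_pos"])
im,d=grab_frame("top");cv2.imwrite(f"pics/{sys.argv[1]}.png",cv2.resize(im[150:265,150:350],None,fx=4,fy=4,interpolation=2)[:,:,::-1]);P=cloud("top",d)
x,y,z=P[...,0],P[...,1],P[...,2]
for n,m in (("roof",(abs(x-.475)<.05)&(z>.042)&(z<.058)&(y<.14)&(y>-.13)),("btn",(abs(x-.475)<.02)&(z>.032)&(z<.043)&(y<.135)&(y>-.12))):
    k,l,st,c=cv2.connectedComponentsWithStats(m.astype(np.uint8),connectivity=4)
    for i in range(1,k):
        if st[i,4]>25:
            q=P[l==i];print(n,len(q),q.mean(0).round(4),"mid",((q.max(0)+q.min(0))/2).round(4),np.ptp(q,0).round(3))
E
python3 look.py t3
```

```text
[ 0.47137283 -0.05672678  0.10574346]
roof 28 [ 0.4552 -0.0041  0.0503] mid [ 0.4533 -0.0054  0.0503] [0.026 0.008 0.005]
roof 52 [ 0.4424 -0.0498  0.0509] mid [ 0.4451 -0.0552  0.0488] [0.015 0.036 0.012]
btn 62 [0.4772 0.1085 0.0387] mid [0.478  0.1088 0.0385] [0.021 0.023 0.009]
btn 63 [0.4758 0.0689 0.0388] mid [0.4765 0.0682 0.0377] [0.023 0.021 0.01 ]
btn 66 [0.4755 0.0287 0.0384] mid [0.4764 0.029  0.0376] [0.024 0.021 0.011]
```

View pics/t3.png

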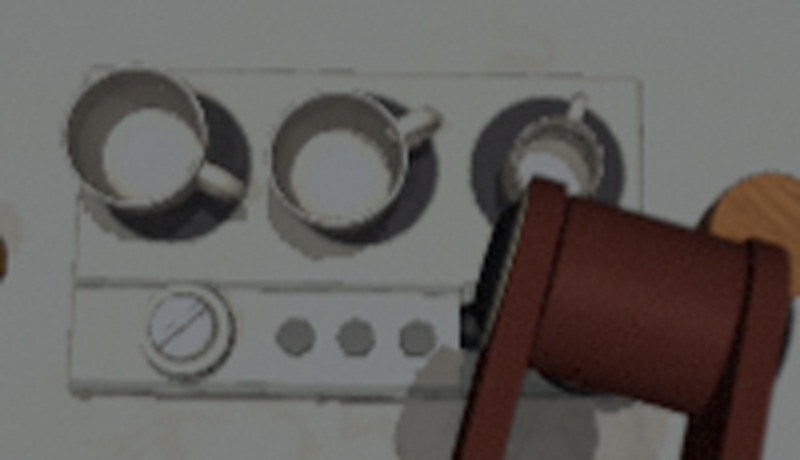

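The three buttons measure y = 0.108, 0.069 and 0.029, and the jug is on the right plate. Next I shut the gripper and move above the right button.

{"name": "step_arm", "arguments": {"steps": [[1,-25,0,0],[1,-25,0,0],[1,-25,0,0],[1,-8,0,0],[0,0,0,0]], "claw": 0}}

```text
time: 6.95
tool_pos: [0.4851, 0.0273, 0.1196]
tool_rot: [-0.002, 1.0, -0.009, 0.028]
contact_force: [-0.4, 0.3, -0.7]
gripper_width: 0.001
```

{"name": "step_arm", "arguments": {"steps": [[-5,0,20,0],[-5,0,25,0],[-3,-1,20,0]]}}

```text
time: 7.25
tool_pos: [0.4802, 0.0266, 0.0571]
tool_rot: [-0.001, 0.999, -0.008, 0.033]
contact_force: [-0.2, -0.0, -1.2]
gripper_width: 0.001
```

{"name": "step_arm", "arguments": {"steps": [[-5,-2,5,0],[-1,0,5,0]]}}

```text
time: 7.45
tool_pos: [0.4728, 0.0276, 0.0442]
tool_rot: [-0.001, 0.999, -0.009, 0.031]
contact_force: [0.1, -0.4, 0.4]
gripper_width: 0.005
```

Within 3 mm of the button's centre. Next is the press: 0.044 down to about 0.031, taken gradually.

{"name": "step_arm", "arguments": {"steps": [[0,0,4,0],[0,0,4,0],[0,0,3,0]]}}

```text
time: 7.75
tool_pos: [0.4744, 0.0268, 0.0343]
tool_rot: [-0.001, 0.999, -0.009, 0.031]
contact_force: [-3.2, 0.8, 3.9]
gripper_width: 0.001
```

{"name": "step_arm", "arguments": {"steps": [[0,0,2,0],[0,0,2,0],[0,0,1,0]]}}

```text
time: 8.05
tool_pos: [0.4748, 0.0268, 0.0321]
tool_rot: [-0.0, 1.0, -0.009, 0.029]
contact_force: [-7.1, 1.1, 10.7]
gripper_width: -0.001
```

{"name": "step_arm", "arguments": {"steps": [[0,0,2,0],[0,0,2,0]]}}

```text
time: 8.25
tool_pos: [0.4749, 0.0268, 0.0319]
tool_rot: [-0.0, 1.0, -0.009, 0.027]
contact_force: [-11.6, 0.1, 18.5]
gripper_width: -0.003
```

It's bottomed out: force rose from 10.7 to 18.5 N with no further travel. Lifting.

{"name": "step_arm", "arguments": {"steps": [[0,0,-15,0],[0,0,-30,0],[0,0,-25,0]]}}

```text
time: 8.55
tool_pos: [0.4704, 0.0268, 0.1015]
tool_rot: [-0.0, 1.0, -0.008, 0.026]
contact_force: [-0.3, 0.8, 0.2]
gripper_width: 0.001
```

{"name": "step_arm", "arguments": {"steps": [[0,25,0,0],[0,25,0,0],[0,25,0,0],[0,11,0,0]], "claw": 45}}

```text
time: 8.95
tool_pos: [0.4751, -0.0615, 0.109]
tool_rot: [0.002, 0.999, -0.006, 0.035]
contact_force: [0.6, -0.8, 0.2]
gripper_width: 0.451
```

```bash
python3 - <<'E'
from h import *
s=state();print(s["tool_pos"],s["tool_rot"])
im,d=grab_frame("side");P=cloud("side",d)
for u,v in((446,260),(408,286),(370,314)):
    c=P[160+v//4-3:160+v//4+3,180+u//4-3:180+u//4+3].reshape(-1,3);print(np.percentile(c[:,2],[50,90]))
E
python3 look.py t4
```

```text
[ 0.47511124 -0.06145705  0.10896906] [ 0.00150885  0.99937167 -0.00589251  0.03491795]
[0.03675032 0.03790148]
[0.03754114 0.03838963]
[0.03738515 0.03837517]
[ 0.47524296 -0.06216225  0.10906832]
roof 93 [ 0.4734 -0.0063  0.0509] mid [ 0.4754 -0.0083  0.0497] [0.07  0.014 0.009]
btn 63 [0.4771 0.1085 0.0386] mid [0.4778 0.1087 0.0378] [0.021 0.024 0.01 ]
btn 62 [0.476  0.0688 0.0387] mid [0.4766 0.0682 0.0379] [0.023 0.021 0.01 ]
btn 66 [0.4751 0.0287 0.0383] mid [0.4749 0.029  0.0376] [0.021 0.021 0.009]
```

The button is back up, and the fin is at y ≈ -0.061. Descending to straddle and grip it.

{"name": "step_arm", "arguments": {"steps": [[-3,0,20,0],[-3,0,20,0]]}}

```text
time: 9.25
tool_pos: [0.4749, -0.0607, 0.0709]
tool_rot: [0.002, 0.999, -0.007, 0.038]
contact_force: [-0.1, 0.3, 0.3]
gripper_width: 0.447
```

{"name": "step_arm", "arguments": {"steps": [[-2,0,13,0],[0,0,0,0],[0,0,0,0],[0,0,0,0],[0,0,0,0]], "claw": 0}}

```text
time: 9.75
tool_pos: [0.4716, -0.0582, 0.0542]
tool_rot: [0.001, 0.999, -0.006, 0.036]
contact_force: [0.1, -1.9, -3.9]
gripper_width: 0.096
```

{"name": "step_arm", "arguments": {"steps": [[0,-15,0,0],[0,-20,0,0],[0,-20,0,0],[0.5,-20,0,0]]}}

```text
time: 10.15
tool_pos: [0.4735, 0.0159, 0.0542]
tool_rot: [0.003, 0.999, -0.009, 0.036]
contact_force: [-0.8, -2.5, -2.3]
gripper_width: 0.098
```

{"name": "step_arm", "arguments": {"steps": [[0.5,-20,0,0],[0.5,-15,0,0],[0,-10,0,0],[0,-4,0,0]]}}

```text
time: 10.55
tool_pos: [0.4748, 0.0676, 0.0542]
tool_rot: [0.003, 0.999, -0.008, 0.036]
contact_force: [0.9, -2.4, -4.0]
gripper_width: 0.101
```

```bash
python3 look.py t5
```

```text
[0.47477786 0.0676433  0.05418414]
btn 144 [ 0.4768 -0.0418  0.0359] mid [ 0.4768 -0.0416  0.0374] [0.036 0.037 0.011]
```

{"name": "step_arm", "arguments": {"steps": [[0,0,0,0],[0,0,0,0],[0,0,0,0],[0,0,-20,0],[0,0,-40,0],[0,0,-40,0]], "claw": 40}}

```text
time: 11.2
tool_pos: [0.4648, 0.0671, 0.1527]
tool_rot: [0.003, 0.999, -0.008, 0.031]
contact_force: [1.2, -0.5, 0.2]
gripper_width: 0.402
```

{"name": "step_arm", "arguments": {"steps": [[-20,45,0,0],[-20,45,0,0],[-20,45,0,0],[-10,45,0,0],[0,0,0,0]]}}

```text
time: 11.7
tool_pos: [0.397, -0.1191, 0.1626]
tool_rot: [0.006, 0.999, -0.006, 0.044]
contact_force: [-1.2, -0.2, -0.3]
gripper_width: 0.399
```

```bash
cat >> look.py <<'E'
m=(abs(x-.475)<.04)&(z>.064)&(z<.08)&(abs(y-.068)<.04);print("fin",m.sum(),P[m].mean(0).round(4))
E
python3 look.py t6
```

```text
[ 0.3969583  -0.11911638  0.16260956]
roof 1210 [0.4755 0.0671 0.0509] mid [0.4769 0.0677 0.0499] [0.073 0.119 0.016]
btn 155 [ 0.4765 -0.0417  0.0356] mid [ 0.4767 -0.0416  0.0375] [0.036 0.037 0.011]
fin 79 [0.4765 0.066  0.0725]
```

View pics/t6.png

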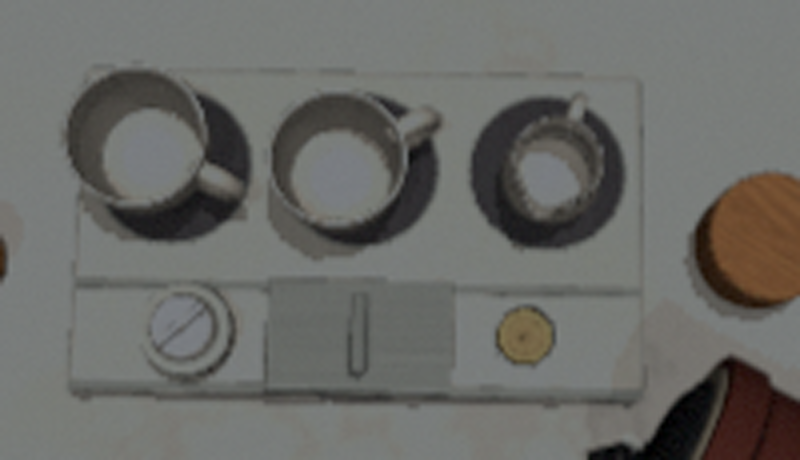

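Run:
```python
from h import *
F=[];R=[];E=[]
for i in range(8):
    im,d=grab_frame("top");P=cloud("top",d);x,y,z=P[...,0],P[...,1],P[...,2]
    r=(abs(x-.475)<.045)&(z>.038)&(z<.085)&(y<.137)&(y>0);f=r&(z>.064)
    F.append(P[f][:,:2].mean(0));R.append(P[r][:,:2].mean(0))
    # per-row ends of roof (rows at ledge middle)
    rows=[y[v][r[v]] for v in range(384) if r[v].sum()>35];E.append([np.mean([(q.max()+q.min())/2 for q in rows]),np.mean([np.ptp(q) for q in rows])])
for a in(F,R,E):print(np.mean(a,0).round(4),np.std(a,0).round(4))
im0=cv2.imread("pics/top0.png")
g=im
for n in "timer_center tea_light_center pepper_mill_center salt_cellar_center milk_jug_center mug_one_center".split():
    print(n,[np.round(b["box"]).tolist() for b in boxes_of("top",n)[:2]])
```

```text
[0.4765 0.066 ] [0. 0.]
[0.4754 0.0671] [0.     0.0001]
[0.0668 0.1166] [0. 0.]
timer_center [[186.0, 222.0, 26.0, 23.0]]
tea_light_center [[274.0, 226.0, 13.0, 19.0], [165.0, 167.0, 148.0, 81.0]]
pepper_mill_center [[115.0, 199.0, 36.0, 25.0]]
salt_cellar_center [[163.0, 167.0, 48.0, 36.0], [324.0, 194.0, 36.0, 34.0]]
milk_jug_center [[272.0, 174.0, 28.0, 34.0], [216.0, 218.0, 46.0, 32.0]]
mug_one_center [[216.0, 174.0, 46.0, 34.0], [278.0, 173.0, 24.0, 35.0]]
```

The cover sits about 2 mm right of centre. There is plenty of time left, so I'll trim it with one more grip.

{"name": "step_arm", "arguments": {"steps": [[15,-40,0,0],[15,-40,0,0],[15,-40,0,0],[15,-40,0,0],[0,-18,0,0]], "claw": 45}}

```text
time: 12.95
tool_pos: [0.4618, 0.066, 0.1661]
tool_rot: [0.005, 0.999, -0.007, 0.045]
contact_force: [-0.5, -0.4, -0.9]
gripper_width: 0.451
```

{"name": "step_arm", "arguments": {"steps": [[0,-1,35,0],[0,0,35,0],[0,0,15,0],[0,0,5,0]]}}

```text
time: 13.35
tool_pos: [0.4729, 0.0702, 0.0767]
tool_rot: [0.005, 0.999, -0.003, 0.048]
contact_force: [0.0, -1.0, -0.4]
gripper_width: 0.451
```

{"name": "step_arm", "arguments": {"steps": [[0,0,12,0.8],[0,0,8,0]]}}

```text
time: 13.55
tool_pos: [0.4757, 0.0699, 0.0566]
tool_rot: [0.005, 0.999, -0.011, 0.049]
contact_force: [-0.1, 0.4, 0.8]
gripper_width: 0.448
```

{"name": "step_arm", "arguments": {"steps": [[0,0,0,0],[0,0,0,0],[0,0,0,0],[0,0,0,0],[0,0,0,0]], "claw": 0}}

```text
time: 14.05
tool_pos: [0.4757, 0.0695, 0.0565]
tool_rot: [0.005, 0.999, -0.012, 0.049]
contact_force: [0.5, -0.3, -4.0]
gripper_width: 0.094
```

Gripped with the TCP at y = 0.0695, which is the target. Releasing and backing off to check.

{"name": "step_arm", "arguments": {"steps": [[0,0,0,0],[0,0,0,0],[0,0,0,0],[0,0,-20,0],[0,0,-40,0],[0,0,-40,0]], "claw": 40}}

```text
time: 14.65
tool_pos: [0.4625, 0.0703, 0.1541]
tool_rot: [0.005, 0.999, -0.011, 0.044]
contact_force: [0.8, -0.4, 0.6]
gripper_width: 0.4
```

{"name": "step_arm", "arguments": {"steps": [[-20,45,0,0],[-20,45,0,0],[-20,45,0,0],[-10,45,0,0],[0,0,0,0]]}}

```text
time: 15.15
tool_pos: [0.3938, -0.1137, 0.1627]
tool_rot: [0.008, 0.998, -0.007, 0.056]
contact_force: [0.4, -1.2, 0.3]
gripper_width: 0.401
```

```bash
python3 look.py t7
python3 - <<'E'
from h import *
d=grab_frame("top")[1];a=np.load("top.npy");m=(abs(a-d)>.01)&(a>0)&(d>0);m[:,300:]=0;m[270:]=0;m[:160]=0
k,l,st,c=cv2.connectedComponentsWithStats(m.astype(np.uint8));print([s.tolist() for s in st[1:] if s[4]>6])
E
```

```text
[ 0.39381958 -0.11369265  0.16267288]
roof 1232 [0.4756 0.0677 0.0508] mid [0.477  0.0679 0.0497] [0.073 0.12  0.014]
btn 156 [ 0.4765 -0.0418  0.0358] mid [ 0.4768 -0.0416  0.0376] [0.036 0.037 0.011]
fin 79 [0.4759 0.0684 0.0725]
[[214, 219, 3, 29, 50], [261, 220, 2, 28, 54], [235, 223, 3, 20, 33], [239, 223, 2, 20, 34], [293, 263, 7, 7, 42]]
```

View pics/t7.png

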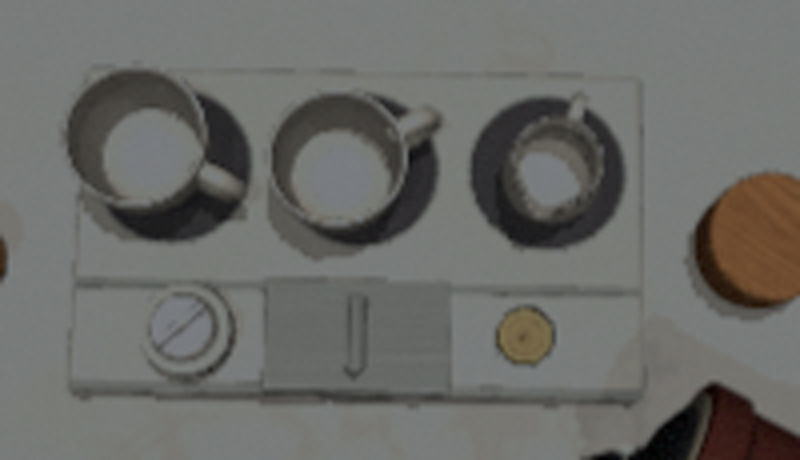

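The fin is now at y = 0.068 against the middle button's 0.069, so the cover is centred within about 1 mm. The depth comparison over the warmer shows only the cover's edges and fin changed. Handing in.

```bash
python3 -c "
from plant import *
print(job_done(),state()['time'])"
```

```text
the job is handed in; nothing more can be done
the job is handed in; nothing more can be done
```

The job is done and handed in at about 15 s; `job_done` gave no verdict.

- **What I did:** The jug stood on the right plate and the timer was to the left of the cover. I slid the cover to its right stop over the tea light, pressed the right button, and slid the cover back. I then re-gripped it once to correct an offset of about 2 mm.
- **Button:** It was fully down: the force rose from 10.7 to 18.5 N with no further travel. After I lifted off, the cameras showed it back up, level with the other two.
- **Cover:** The last top view put it within about 1 mm of the middle button's centre (fin at y = 0.0684, roof at 0.0677, button at 0.0687). It hides all three buttons.
- **Everything else:** Compared with the starting depth image, only the cover had changed on and to the left of the warmer. That comparison left out the area right of about y = -0.11, so the salt box was checked only by eye in the pictures. The detector's first match for the salt box in one late frame was wrong, and its second fit the real one.
- **Disagreement:** The tool slowly tilted forward over the many steps, to about 6° by the end. It caused no trouble.

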